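# Sort seal parts into the sample trays

### The job

Sort the five loose blue seal parts that lie in a row on the bench in front of the trays into the three grey trays: each part goes into the tray that has a fixed sample of its own kind on the ledge, one part to a bay (either bay). Set the parts down on the bay floor rather than dropping them in: bolts and lock bodies lying flat, the barrel standing upright. Leave the glass jar and the roll of tape where they are.

Things in the scene. Friction and masses are not known exactly. Their poses are not given: they have to be found in the camera images.
- bolt_a: Seal bolt lying flat: round steel shank 12 mm thick, 52 mm long, along own x, with a flat blue plastic head 18 x 28 x 12 mm (x, y, z) at the +x end; 70 mm long in all, about 60 g. Origin: at mid length and balance point, on the underside, z up; the shank covers own x -35 to +17 mm, so grip it across own y at the origin. One of two alike.
- bolt_b: Seal bolt lying flat: round steel shank 12 mm thick, 52 mm long, along own x, with a flat blue plastic head 18 x 28 x 12 mm (x, y, z) at the +x end; 70 mm long in all, about 60 g. Origin: at mid length and balance point, on the underside, z up; the shank covers own x -35 to +17 mm, so grip it across own y at the origin. The other of two alike.
- lock_a: Blue plastic lock body, a flat block 40 x 30 x 18 mm (own x, y, z) with a metal plate on top and two black holes in its +x end, about 40 g. Origin: centre of the underside, z up. One of two alike.
- lock_b: Blue plastic lock body, a flat block 40 x 30 x 18 mm (own x, y, z) with a metal plate on top and two black holes in its +x end, about 40 g. Origin: centre of the underside, z up. The other of two alike.
- barrel: Blue plastic lock barrel, an upright cylinder 27 mm across and 36 mm high with a black hole in the top, about 40 g. Origin: centre of the underside, z up.
- tray_bolts: Fixed grey tray with a fixed sample bolt lying across (at most 45 mm high) on a ledge 45 x 160 x 8 mm at its far (+x) side. Outer 102 x 160 mm (own x, y), walls 4 mm thick, 18 mm high, floor 4 mm thick. A wall at y = 0 makes two empty bays, each 94 x 74 mm, centred at x = 0, y = +39 and -39 mm. Origin: centre of the two bays, at bench height, z up. Trays differ only in the sample.
- tray_locks: Fixed grey tray with a fixed sample lock body (at most 45 mm high) on a ledge 45 x 160 x 8 mm at its far (+x) side. Outer 102 x 160 mm (own x, y), walls 4 mm thick, 18 mm high, floor 4 mm thick. A wall at y = 0 makes two empty bays, each 94 x 74 mm, centred at x = 0, y = +39 and -39 mm. Origin: centre of the two bays, at bench height, z up. Trays differ only in the sample.
- tray_barrels: Fixed grey tray with a fixed sample barrel standing upright (at most 45 mm high) on a ledge 45 x 160 x 8 mm at its far (+x) side. Outer 102 x 160 mm (own x, y), walls 4 mm thick, 18 mm high, floor 4 mm thick. A wall at y = 0 makes two empty bays, each 94 x 74 mm, centred at x = 0, y = +39 and -39 mm. Origin: centre of the two bays, at bench height, z up. Trays differ only in the sample.
- jar: Small closed glass jar with a green lid, 54 mm across and 60 mm high, standing loose among the parts; to be left alone. Origin: centre of the underside.
- tape: Roll of tape lying flat, 68 mm across, 24 mm high, with a 50 mm hole, loose among the parts; to be left alone. Origin: centre of the underside. The jar, the roll and the five parts lie on the bench in one row, in any order, at least 85 mm apart centre to centre.
There are look-alikes about, which are no part of the job. What is shaped like the bolt_b but red is not meant. Leave any orange look-alike of the lock_b alone.

How it is judged:
By the outcome, as a careful person would: the job done as asked, in the order asked, and still so for the second after the job is handed in, with the robot touching nothing.
It also fails if it takes over 120 s, if anything falls off the work surface, if the arm or the gripper's body presses on something with over 40 N, if the wrist force passes 120 N, or if a joint passes its speed limit or range.

### The arm

A 6-joint arm with a two-finger parallel gripper is mounted at the origin on the work surface. World frame = base frame: x ahead of the robot, y to its left, z up, the work surface at z = 0. Lengths are in m, angles in rad, forces in N, time in s.
With the tool pointing down it reaches from about 0.35 to 0.975 m from the base axis. Payload 4.9 kg.
Tool frame: the origin (TCP) lies midway between the tips of the shut fingers; the grasp point (between the pads) lies 19 mm behind it; z points along the fingers, y is the line along which they close (so a half turn about z gives the same grasp; the last joint's range is limited). The gripper opens to 85 mm and grips with 20 to 120 N. Pads are 22 mm wide; open, the fingers measure 114 mm over their backs; the gripper's body (76 mm by 85 mm) begins 54 mm behind the grasp point. The pads swing forward as they close: fully open they stand 13 mm farther back than shut.
Start: joints at [1.005, 0.053, 1.613, -0, 1.476, -0.119], TCP at [0.27, 0.564, 0.231] pointing down, gripper open.
Joint ranges: [-3.01, 3.01], [-1.01, 2.22], [0.06, 2.58], [-1.02, 4.17], [0.09, 2.62], [-3.14, 3.14]. Speed limits (rad/s): [2.57, 2.57, 3.14, 3.14, 3.14, 3.14].

### API

Orientations are given as a unit quaternion [w, x, y, z].
In Python, from plant import * gives the robot as it stands.
- The arm moves only by the tool jog_arm, never from a script. Its argument "targets" is a list of rows, each a list of 3 entries, a list of its own where there are three numbers: the shift along the tool's x, y, z in units of 25 mm (1.0 is 25 mm), then the turn, a rotation vector about the tool's x, y, z in units of 8 degrees (1.0 is 8 degrees), then the opening in per cent of the stroke, from 0 (shut) to 100 (fully open). A call has 1 to 8 rows; each row is the pose to reach, as a shift and turn from the pose commanded when the call began, along the tool's axes at that moment; what a row does not reach only later rows make up. A row lasts 1/8 s, in which the tool goes at most 62.5 mm and 10.7 degrees, less where a joint would pass 70% of its speed; a pose out of reach is approached as far as the arm can. A call with a gripper value outside its range is refused whole. The fingers move at their own pace and stop on an object; the grip force is fixed at half the most. Time passes only in rows, so rows that repeat a pose let the fingers close. It gives the time, the measured TCP pose, the force, the opening and the grip force at its end, in the units of the state.
- state(): the state, without advancing time (a new reading comes with each control period).
- grab_frame(name): name is "scene" or "side" or "wrist"; returns (picture, depth): 420x560x3 uint8, red, green, blue; 420x560 float32, m along the optical axis (not along the pixel's ray), 0 where there is no reading.
- camera_params(name): a dict with "fovy" (degrees; the focal length in pixels is half the picture's height over the tangent of half this angle, whatever the lens; pixels are square), "cx", "cy" (the principal point, pixels), "rvec" (rotation vector, rad) and "tvec" (3), from world to camera coordinates, as OpenCV has them; the wrist camera has in their place "hand_eye" (4x4, takes a point from camera to tool coordinates, whose origin is the TCP and whose axes are the flange's). Camera axes: x right, y down, z forward; pixel columns grow to the right and rows downward; lengths in m; the calibration is good to about 2 mm. A picture is of the moment at which its call begins: read the wrist's pose just before it. camera_params takes no time and is no camera call.
- job_done(): hands the job in; it is judged then, once.
The state is a dict: "time": time; "joint_pos": joint angles; "joint_vel": joint speeds; "joint_efforts": joint torques, N m; "tool_pos": TCP position; "tool_rot": TCP orientation; "contact_force": force on the tool from outside, world axes, zero at the start; "ft_torque": the same for the moment, N m; "gripper_width": opening from 0.0 (shut) to 1.0 (fully open); "grasp_force": force on a finger pad.
Only numpy, scipy, OpenCV 4.12 (cv2) and the standard library are available. Lean on these libraries where they do the work, as an engineer would, in place of code of your own. Each camera call takes 0.05 s, during which the arm holds its last target. There are 200 camera calls.

## Working session

There is one attempt and no reset: what is moved stays moved. The work goes in short steps, Python scripts to look and compute and a tool call to move; the robot and the scene stay as the last step left them, time stands still between calls to the robot, and variables do not carry over. Pictures are saved under pics/ and viewed, at most 14 in all, crops included, and the job is handed in when it is done.

Besides the shell and the picture viewer there is one more tool, called after "Request:" by a JSON object that holds its "method" and its "body", one argument or row to a line. jog_arm: Moves the arm, as the interface text tells. Its arguments: {"type":"object","properties":{"targets":{"type":"array"}},"required":["targets"]}

```bash
mkdir -p pics; cat > h.py <<'E'
from plant import *
import numpy as np, cv2
from scipy.spatial.transform import Rotation as R
def cam(n,st=None):
    p=camera_params(n); f=210/np.tan(np.radians(p["fovy"])/2)
    if n=="wrist":
        q=np.array(st["tool_rot"]); T=np.eye(4); T[:3,:3]=R.from_quat(q[[1,2,3,0]]).as_matrix(); T[:3,3]=st["tool_pos"]
        W=T@np.array(p["hand_eye"]); return f,p["cx"],p["cy"],W[:3,:3],W[:3,3]
    M=R.from_rotvec(p["rvec"]).as_matrix(); return f,p["cx"],p["cy"],M.T,-M.T@np.array(p["tvec"])
def ray(c,uv,z):
    f,cx,cy,A,o=c; uv=np.atleast_2d(uv).astype(float)
    d=np.c_[(uv[:,0]-cx)/f,(uv[:,1]-cy)/f,np.ones(len(uv))]@A.T
    return o+d*((z-o[2])/d[:,2])[:,None]
def save(n,im): cv2.imwrite("pics/"+n+".png",im[:,:,::-1])
E
python3 - <<'E'
from h import *
s=state(); print(s)
for n in("scene","side"):
    im,d=grab_frame(n); save(n+"0",im); np.save(n+"d.npy",d); np.save(n+".npy",im); print(camera_params(n))
print(camera_params("wrist"))
E
```

```text
{'time': 0.0, 'joint_pos': array([ 1.00502040e+00,  5.33647323e-02,  1.61431798e+00, -1.77256141e-05,
        1.47598614e+00, -1.19004515e-01]), 'joint_vel': array([ 3.27068895e-04, -2.81451531e-04,  7.54561727e-04,  2.93804375e-04,
       -1.62383754e-05,  2.02837142e-03]), 'joint_efforts': array([-3.05635022e-04, -3.93692350e+01, -3.70171201e+01, -1.79027261e-04,
        7.32926623e-03, -4.95862892e-06]), 'tool_pos': array([0.26970148, 0.56311525, 0.23004381]), 'tool_rot': array([-3.40220458e-04,  2.21531520e-01,  9.75152659e-01, -9.80803320e-04]), 'contact_force': array([-1.17175155, -0.57149011, -0.95562658]), 'ft_torque': array([ 0.02704208,  0.01099429, -0.03842082]), 'grasp_force': 0.0, 'gripper_width': 1.003156805010202}
{'fovy': 42.1724840244257, 'cx': 277.4371804127282, 'cy': 205.97750450649409, 'rvec': array([ 2.23136983,  1.06786829, -0.36799832]), 'tvec': array([-0.310463  , -0.26103357,  1.4017683 ])}
{'fovy': 47.83092196513064, 'cx': 273.7809717596368, 'cy': 212.85319995614736, 'rvec': array([ 2.02020366, -0.51496658,  0.28584335]), 'tvec': array([-0.44208521,  0.16255004,  1.04432023])}
{'fovy': 64.45358993968986, 'cx': 279.94323492974405, 'cy': 214.2568989733747, 'hand_eye': array([[ 2.32232768e-04, -9.63449016e-01, -2.67891658e-01,
         6.86369969e-02],
       [ 9.99999540e-01, -2.56987942e-05,  9.59313707e-04,
        -8.40664214e-05],
       [-9.31134340e-04, -2.67891757e-01,  9.63448566e-01,
        -1.41753302e-01],
       [ 0.00000000e+00,  0.00000000e+00,  0.00000000e+00,
         1.00000000e+00]])}
```

View pics/scene0.png

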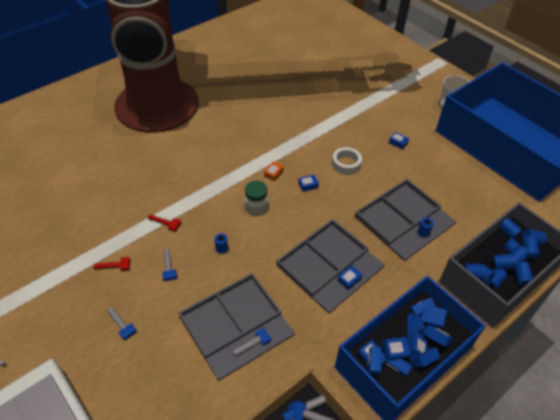

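View pics/side0.png

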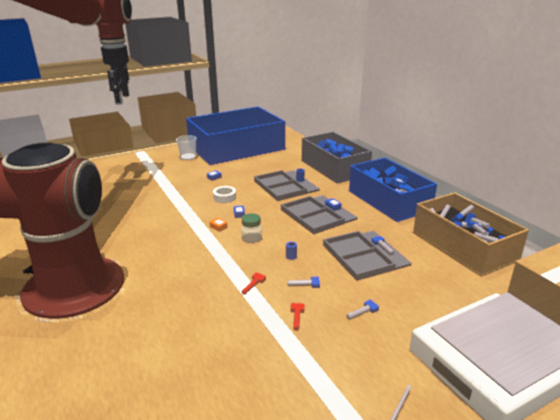

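The scene view shows the row: bolts at (122,323) and (168,265), barrel (221,243), jar (257,197), lock (308,182), tape (347,160), lock (399,140). The trays are bolts (238,322), locks (330,262) and barrels (405,215). The red bolts and the orange lock are decoys.

```bash
cat >> h.py <<'E'
def blobs(im,lo=60,amin=25,amax=20000):
    h=cv2.cvtColor(im,cv2.COLOR_RGB2HSV)
    m=cv2.inRange(h,(105,120,lo),(130,255,255)); n,l,st,c=cv2.connectedComponentsWithStats(m)
    return [(c[i],st[i,4],l==i) for i in range(1,n) if amin<st[i,4]<amax]
E
python3 - <<'E'
from h import *
for n in("scene","side"):
    im=np.load(n+".npy"); c=cam(n); d=np.load(n+"d.npy"); print(n,c[4].round(3))
    for b,a,m in blobs(im,40,20,600):
        p=ray(c,b,0.01)[0]; 
        if 0.3<p[0]<0.85: print(b.round(1),a,p.round(3))
c=cam("scene")
print(ray(c,[(122,323),(110,310),(168,265),(167,250)],.008).round(3))
# tray outer corners (scene) at z=.018
for t in ([(180,320),(252,277),(293,328),(221,373)],[(277,263),(334,222),(383,264),(330,306)],[(356,215),(405,182),(455,222),(407,256)]):
    print(ray(c,t,.015).round(3)[:,:2].tolist())
E
```

```text
scene [ 1.042 -0.472  0.906]
[399.1 141.8] 109 [0.489 0.38  0.01 ]
[309.2 183.9] 120 [0.458 0.118 0.01 ]
[425.2 226.7] 218 [0.701 0.229 0.01 ]
[220.9 243. ] 177 [ 0.469 -0.131  0.01 ]
[349.6 276.6] 245 [0.691 0.018 0.01 ]
[169.2 274.5] 109 [ 0.469 -0.253  0.01 ]
[127.1 331.2] 136 [ 0.525 -0.377  0.01 ]
[263.2 335.6] 152 [ 0.684 -0.191  0.01 ]
[294.5 410.5] 348 [ 0.821 -0.234  0.01 ]
side [ 0.003 -0.951  0.638]
[300.2 173.9] 40 [0.734 0.253 0.01 ]
[332.5 204.2] 51 [0.705 0.026 0.01 ]
[377.  238.9] 41 [ 0.696 -0.183  0.01 ]
[290.9 245.6] 27 [ 0.493 -0.104  0.01 ]
[314.9 280.6] 51 [ 0.469 -0.252  0.01 ]
[371.6 304.5] 59 [ 0.526 -0.376  0.01 ]
[[ 0.503 -0.376  0.008]
 [ 0.466 -0.38   0.008]
 [ 0.447 -0.243  0.008]
 [ 0.415 -0.225  0.008]]
[[0.568, -0.292], [0.576, -0.133], [0.708, -0.142], [0.696, -0.292]]
[[0.581, -0.075], [0.575, 0.084], [0.713, 0.087], [0.717, -0.059]]
[[0.59, 0.134], [0.59, 0.288], [0.734, 0.285], [0.73, 0.139]]
```

```bash
cat >> h.py <<'E'
def go(x,y,z,yaw):
    "units to TCP (x,y,z), tool x axis at world angle yaw (deg), pointing down"
    s=state(); q=np.array(s["tool_rot"]); A=R.from_quat(q[[1,2,3,0]]).as_matrix()
    a=np.radians(yaw); B=np.c_[[np.cos(a),np.sin(a),0],[np.sin(a),-np.cos(a),0],[0,0,-1]]
    print("shift",(A.T@(np.array([x,y,z])-s["tool_pos"])/.025).round(2),"turn",(R.from_matrix(A.T@B).as_rotvec(degrees=True)/8).round(2),"t",round(s["time"],2))
E
python3 -c "
from h import *
go(.48,.26,.28,180)"
```

```text
shift [-12.82  -7.31  -1.98] turn [-0.01 -0.   -3.2 ] t 0.1
```

Request:
{"method": "jog_arm", "body": {
  "targets": [
    [[-12.8,-7.3,-2],[0,0,-3.2],100],
    [[-12.8,-7.3,-2],[0,0,-3.2],100],
    [[-12.8,-7.3,-2],[0,0,-3.2],100],
    [[-12.8,-7.3,-2],[0,0,-3.2],100],
    [[-12.8,-7.3,-2],[0,0,-3.2],100],
    [[-12.8,-7.3,-2],[0,0,-3.2],100],
    [[-12.8,-7.3,-2],[0,0,-3.2],100],
    [[-12.8,-7.3,-2],[0,0,-3.2],100]
  ]
}}

```text
time: 1.1
tool_pos: [0.4795, 0.2607, 0.2807]
tool_rot: [-0.001, 0.0, 1.0, 0.0]
contact_force: [0.6, -0.2, -0.7]
gripper_width: 1.0
grasp_force: 0.0
```

```bash
python3 -c "
from h import *
s=state(); print(s['tool_pos'],s['tool_rot']); im,d=grab_frame('wrist'); save('w1',im); np.savez('w1.npz',im=im,d=d,p=s['tool_pos'],q=s['tool_rot'])
go(.48,-.19,.28,180)"
```

```text
[0.47947209 0.26074223 0.28070554] [-6.09288199e-04  3.64335377e-04  9.99999746e-01  5.72168147e-05]
shift [ -0.02 -18.05   0.02] turn [ 0.   -0.01  0.01] t 1.15
```

View pics/w1.png

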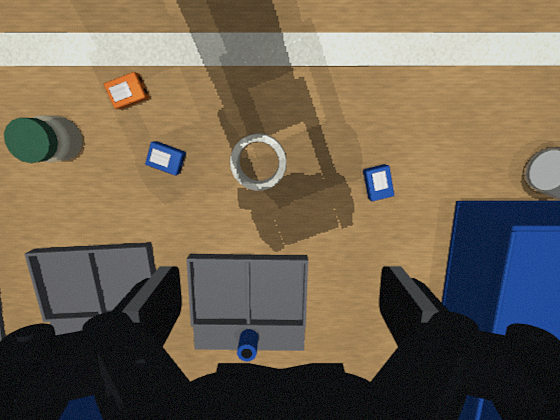

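The wrist view shows a lock at (165,158), the tape at (258,162), a lock at (379,182), the barrel tray at (248,290), part of the lock tray at (95,285), and the orange decoy at (126,90).

Request:
{"method": "jog_arm", "body": {
  "targets": [
    [[0,-18,0],[0,0,0],100],
    [[0,-18,0],[0,0,0],100],
    [[0,-18,0],[0,0,0],100],
    [[0,-18,0],[0,0,0],100],
    [[0,-18,0],[0,0,0],100],
    [[0,-18,0],[0,0,0],100],
    [[0,-18,0],[0,0,0],100],
    [[0,-18,0],[0,0,0],100]
  ]
}}

```text
time: 2.15
tool_pos: [0.4796, -0.1905, 0.2806]
tool_rot: [-0.001, 0.001, 1.0, 0.0]
contact_force: [0.1, 0.7, 0.1]
gripper_width: 1.0
grasp_force: 0.0
```

```bash
python3 -c "
from h import *
s=state(); print(s['tool_pos'],s['tool_rot']); im,d=grab_frame('wrist'); save('w2',im); np.savez('w2.npz',im=im,d=d,p=s['tool_pos'],q=s['tool_rot'])"
```

```text
[ 0.47961276 -0.19051626  0.28057396] [-6.13277475e-04  9.11834009e-04  9.99999359e-01  2.71228495e-04]
```

View pics/w2.png

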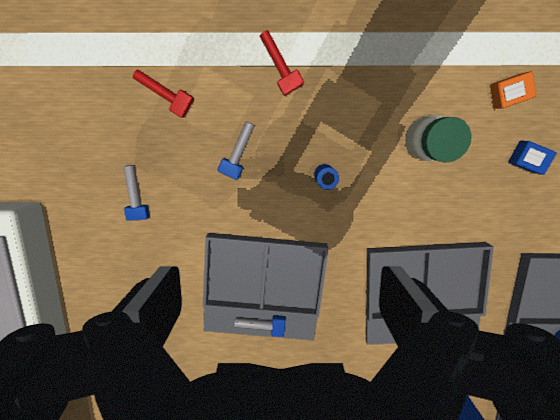

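The second view shows the bolts at (131,190) and (236,150), the barrel at (327,177) and the jar at (445,139). The near corners of the bolt tray are at (206,233) and (328,245), and those of the lock tray at (366,247) and (491,242).

```bash
cat > meas.py <<'E'
from h import *
def ld(n):
    z=np.load(n+".npz"); return z["im"],z["d"],cam("wrist",{"tool_pos":z["p"],"tool_rot":z["q"]})
def lock(im,c,uv,z=.018):
    h=cv2.cvtColor(im,cv2.COLOR_RGB2HSV); m=cv2.inRange(h,(105,120,40),(130,255,255))
    k=np.zeros_like(m); cv2.circle(k,uv,26,255,-1); cs,_=cv2.findContours(m&k,cv2.RETR_EXTERNAL,cv2.CHAIN_APPROX_NONE)
    p=ray(c,max(cs,key=cv2.contourArea)[:,0],z)[:,:2]
    return cv2.minAreaRect((p*1000).astype(np.float32))
def bolt(im,c,head,tail):
    h=cv2.cvtColor(im,cv2.COLOR_RGB2HSV); b=cv2.inRange(h,(105,120,40),(130,255,255))
    g=cv2.inRange(h,(0,0,70),(180,60,255)); k=np.zeros_like(b); cv2.line(k,head,tail,255,22)
    B=np.argwhere(b&k)[:,::-1]; n,l,st,ce=cv2.connectedComponentsWithStats(g&k); i=1+st[1:,4].argmax(); G=np.argwhere(l==i)[:,::-1]
    pb=ray(c,B.mean(0),.012)[0,:2]; pg=ray(c,G,.010)[:,:2]
    r=cv2.minAreaRect((pg*1000).astype(np.float32)); v=pb-pg.mean(0); d=v/np.hypot(*v)
    print("bolt head",pb.round(4),"shank mean",pg.mean(0).round(4),r,"sep",np.hypot(*v).round(4),"origin",(pb-.026*d).round(4),(pg.mean(0)+.009*d).round(4),"ang",np.degrees(np.arctan2(d[1],d[0])).round(1))
E
python3 - <<'E'
from meas import *
i1,d1,c1=ld("w1"); i2,d2,c2=ld("w2")
print("cam h",c1[4])
print(lock(i1,c1,(165,158)),lock(i1,c1,(379,182)),lock(i2,c2,(533,157)))
bolt(i2,c2,(137,218),(129,166)); bolt(i2,c2,(229,174),(250,124))
print("barrel",lock(i2,c2,(327,177),.036))
print("jar",ray(c2,(446,139),.06),"tape",ray(c1,(258,162),.024),"orange",ray(c1,(126,90),.018))
for c,t in((c2,[(206,233),(328,245)]),(c2,[(366,247),(491,242)]),(c1,[(188,254),(308,255)])):
    p=ray(c,t,.018)[:,:2]; v=p[1]-p[0]; n=np.array([v[1],-v[0]])/np.hypot(*v); o=p.mean(0)+n*.051
    u=v/np.hypot(*v); print("tray",p.round(3).tolist(),np.hypot(*v).round(4),"o",o.round(4),"bays -/+",(o-.039*u).round(3),(o+.039*u).round(3),np.degrees(np.arctan2(-v[0],v[1])).round(1))
for d,c,uvs in((d2,c2,[(265,270),(430,275)]),(d1,c1,[(220,285),(280,285)])):
    for u,v in uvs:
        f,cx,cy,A,o=c; z=d[v,u]; print("pt",(o+A@np.array([(u-cx)/f*z,(v-cy)/f*z,z])).round(4))
E
```

```text
cam h [0.41106636 0.26111479 0.42254158]
((452.7100830078125, 123.17813110351562), (41.73410415649414, 31.241086959838867), 69.47431945800781) ((482.8110656738281, 382.12835693359375), (41.38093566894531, 31.6693172454834), 14.245199203491211) ((452.2894287109375, 113.53265380859375), (49.155189514160156, 30.60063362121582), 69.57107543945312)
bolt head [ 0.5222 -0.3731] shank mean [ 0.4879 -0.3761] ((488.7248840332031, -376.2016906738281), (53.42399978637695, 12.538217544555664), 2.7280874252319336) sep 0.0345 origin [ 0.4963 -0.3754] [ 0.4968 -0.3753] ang 5.1
bolt head [ 0.4669 -0.2509] shank mean [ 0.4353 -0.2369] ((436.11859130859375, -237.04995727539062), (11.678932189941406, 52.9621696472168), 64.59998321533203) sep 0.0345 origin [ 0.4431 -0.2403] [ 0.4436 -0.2405] ang -24.0
barrel ((473.3242492675781, -136.07456970214844), (30.29656410217285, 25.387598037719727), 54.1083984375)
jar [[ 0.42896111 -0.01322838  0.06      ]] tape [[0.45697906 0.23527143 0.024     ]] orange [[0.37583508 0.0856594  0.018     ]]
tray [[0.548, -0.284], [0.565, -0.128]] 0.1576 o [ 0.607  -0.2115] bays -/+ [ 0.603 -0.25 ] [ 0.611 -0.173] -6.1
tray [[0.568, -0.078], [0.561, 0.082]] 0.161 o [0.6152 0.0041] bays -/+ [ 0.617 -0.035] [0.614 0.043] 2.3
tray [[0.577, 0.142], [0.578, 0.298]] 0.1564 o [0.6286 0.2192] bays -/+ [0.628 0.18 ] [0.629 0.258] -0.6
pt [ 0.601  -0.2098  0.015 ]
pt [0.6139 0.0159 0.0045]
pt [0.6283 0.1784 0.0048]
pt [0.6286 0.2614 0.0043]
```

```bash
python3 - <<'E'
from meas import *
i2,d2,c2=ld("w2"); g=i2.sum(2); k=np.zeros(g.shape,np.uint8); cv2.circle(k,(327,178),9,255,-1)
P=np.argwhere((g<110)&(k>0))[:,::-1]; print(len(P),P.mean(0),ray(c2,P.mean(0),.036))
go(.4966,-.3754,.10,183.5); go(.4966,-.3754,.003,183.5)
E
```

```text
74 [327.93243243 178.01351351] [[ 0.47444226 -0.13370745  0.036     ]]
shift [-0.69 -7.4   7.22] turn [ 0.   -0.01 -0.45] t 2.2
shift [-0.7 -7.4 11.1] turn [ 0.   -0.01 -0.45] t 2.2
```

Request:
{"method": "jog_arm", "body": {
  "targets": [
    [[-0.7,-7.4,7.2],[0,0,-0.45],50],
    [[-0.7,-7.4,7.2],[0,0,-0.45],50],
    [[-0.7,-7.4,7.2],[0,0,-0.45],50],
    [[-0.7,-7.4,7.2],[0,0,-0.45],50],
    [[-0.7,-7.4,7.2],[0,0,-0.45],50],
    [[-0.7,-7.4,8.7],[0,0,-0.45],50],
    [[-0.7,-7.4,9.7],[0,0,-0.45],50],
    [[-0.7,-7.4,9.7],[0,0,-0.45],50]
  ]
}}

```text
time: 3.2
tool_pos: [0.4973, -0.3709, 0.0374]
tool_rot: [-0.001, -0.033, 0.999, 0.002]
contact_force: [-0.7, -0.1, -0.2]
gripper_width: 0.497
grasp_force: 0.0
```

```bash
python3 - <<'E'
from h import *
go(.4966,-.3754,.003,183.5); s=state(); print(s['tool_pos'],s['gripper_width']); im,d=grab_frame("wrist"); save("w3",im)
E
```

```text
shift [ 0.04 -0.18  1.38] turn [ 0.02 -0.02  0.03] t 3.2
[ 0.49734665 -0.37087497  0.03739202] 0.4965850922079853
```

View pics/w3.png

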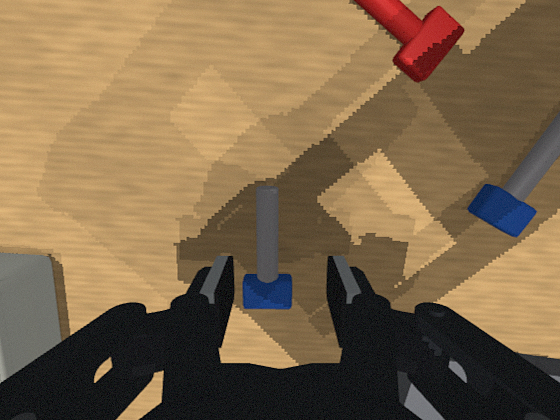

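The bolt lies between the open fingers at (267,245), and the fingers are still catching up. I'll settle, then check.

Request:
{"method": "jog_arm", "body": {
  "targets": [
    [[0,0,0],[0,0,0],50],
    [[0,0,0],[0,0,0],50]
  ]
}}

```text
time: 3.5
tool_pos: [0.4985, -0.3747, 0.0409]
tool_rot: [0.001, -0.032, 0.999, -0.001]
contact_force: [0.4, 0.5, 0.3]
gripper_width: 0.499
grasp_force: 0.0
```

```bash
python3 - <<'E'
from h import *
go(.4966,-.3754,.003,183.5)
E
```

```text
shift [ 0.08 -0.02  1.52] turn [-0.02  0.02  0.02] t 3.5
```

Request:
{"method": "jog_arm", "body": {
  "targets": [
    [[0.05,0,0.7],[0,0,0],50],
    [[0.05,0,1.4],[0,0,0],50],
    [[0.05,0,1.45],[0,0,0],50],
    [[0.05,0,1.45],[0,0,0],0],
    [[0.05,0,1.45],[0,0,0],0],
    [[0.05,0,1.45],[0,0,0],0],
    [[0.05,0,1.45],[0,0,0],0],
    [[0.05,0,1.45],[0,0,0],0]
  ]
}}

```text
time: 4.5
tool_pos: [0.4963, -0.3746, 0.0031]
tool_rot: [0.0, -0.031, 1.0, -0.0]
contact_force: [0.9, -0.0, 2.7]
gripper_width: 0.109
grasp_force: 58.7
```

```bash
python3 - <<'E'
from h import *
print(state()['tool_pos'])
go(.603,-.25,.12,174);go(.603,-.25,.03,174);go(.603,-.25,.008,174)
E
```

```text
[ 0.4963419  -0.37460381  0.00308952]
shift [-4.57  4.7  -4.68] turn [-0.    0.01  1.2 ] t 4.5
shift [-4.57  4.71 -1.08] turn [-0.    0.01  1.2 ] t 4.5
shift [-4.57  4.71 -0.2 ] turn [-0.    0.01  1.2 ] t 4.5
```

Request:
{"method": "jog_arm", "body": {
  "targets": [
    [[0,0,-1.5],[0,0,0],0],
    [[0,0,-3],[0,0,0],0],
    [[-2,2,-4],[0,0,1],0],
    [[-4.55,4.7,-4],[0,0,1.2],0],
    [[-4.55,4.7,-4],[0,0,1.2],0],
    [[-4.55,4.7,-4],[0,0,1.2],0],
    [[-4.55,4.7,-4],[0,0,1.2],0],
    [[-4.55,4.7,-4],[0,0,1.2],0]
  ]
}}

```text
time: 5.5
tool_pos: [0.6014, -0.2508, 0.1022]
tool_rot: [-0.0, 0.053, 0.999, 0.0]
contact_force: [-0.1, 0.3, -0.8]
gripper_width: 0.107
grasp_force: 58.8
```

```bash
python3 - <<'E'
from h import *
s=state(); print(s['tool_pos'],s['gripper_width'],s['grasp_force']);im,d=grab_frame("wrist"); save("w4",im)
go(.603,-.25,.03,174);go(.603,-.25,.008,174)
E
```

```text
[ 0.6013666  -0.25078709  0.10223638] 0.1065535804932276 58.79140913486481
shift [-0.06  0.04  2.89] turn [ 0.   -0.   -0.01] t 5.55
shift [-0.06  0.04  3.77] turn [ 0.   -0.   -0.01] t 5.55
```

View pics/w4.png

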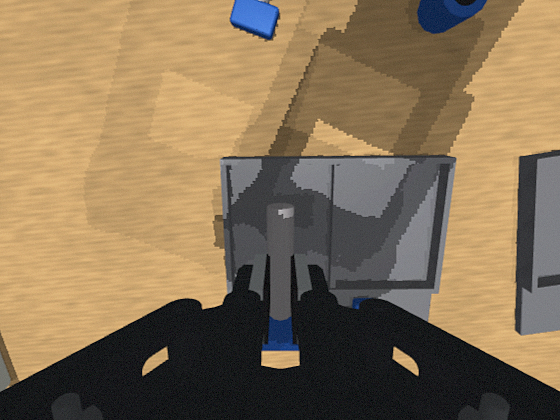

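The bolt is held level and aligned above the left bay. The near tray corners are at (221,157) and (456,157), and the inner far edge is at row 288.

```bash
python3 - <<'E'
from h import *
c=cam("wrist",state()); print(ray(c,[(221,157),(456,157),(332,160)],.018).round(4)[:,:2], ray(c,[(332,281),(437,288)],.004).round(4)[:,:2])
E
```

```text
[[ 0.5518 -0.285 ]
 [ 0.5685 -0.1279]
 [ 0.5617 -0.2109]] [[ 0.6585 -0.2151]
 [ 0.6735 -0.1322]]
```

Request:
{"method": "jog_arm", "body": {
  "targets": [
    [[-0.2,0.05,1.5],[0,0,0],0],
    [[-0.2,0.05,2.9],[0,0,0],0],
    [[-0.2,0.05,3.3],[0,0,0],0],
    [[-0.2,0.05,3.6],[0,0,0],0],
    [[-0.2,0.05,3.75],[0,0,0],0],
    [[-0.2,0.05,3.75],[0,0,0],0],
    [[-0.2,0.05,3.75],[0,0,0],0]
  ]
}}

```text
time: 6.42
tool_pos: [0.6079, -0.2495, 0.0099]
tool_rot: [0.001, 0.052, 0.999, -0.0]
contact_force: [-0.0, -0.8, -1.1]
gripper_width: 0.11
grasp_force: 58.8
```

Request:
{"method": "jog_arm", "body": {
  "targets": [
    [[0,0,0.06],[0,0,0],0],
    [[0,0,0.06],[0,0,0],0],
    [[0,0,0.06],[0,0,0],0]
  ]
}}

```text
time: 6.8
tool_pos: [0.6073, -0.2492, 0.0073]
tool_rot: [0.0, 0.052, 0.999, -0.0]
contact_force: [-0.3, 0.9, -0.4]
gripper_width: 0.104
grasp_force: 58.8
```

Request:
{"method": "jog_arm", "body": {
  "targets": [
    [[0,0,0],[0,0,0],28],
    [[0,0,0],[0,0,0],28],
    [[0,0,0],[0,0,0],28],
    [[0,0,-1],[0,0,0],28],
    [[0,0,-2.5],[0,0,0],28],
    [[0,0,-4.5],[0,0,0],50],
    [[0,0,-4.5],[0,0,0],50],
    [[0,0,-4.5],[0,0,0],50]
  ]
}}

```text
time: 7.8
tool_pos: [0.6071, -0.249, 0.1196]
tool_rot: [-0.0, 0.052, 0.999, 0.0]
contact_force: [-0.3, 0.8, -1.0]
gripper_width: 0.505
grasp_force: 0.0
```

```bash
python3 - <<'E'
from h import *
print(state()['tool_pos']); im,d=grab_frame("wrist"); save("w5",im)
for z in(.1,.025,.003): go(.4434,-.2404,z,155.5)
E
```

```text
[ 0.60709356 -0.24903026  0.11957942]
shift [ 6.52 -0.35  0.75] turn [ 0.   -0.02  2.31] t 7.85
shift [ 6.51 -0.36  3.75] turn [ 0.   -0.02  2.31] t 7.85
shift [ 6.51 -0.36  4.63] turn [ 0.   -0.02  2.31] t 7.85
```

View pics/w5.png

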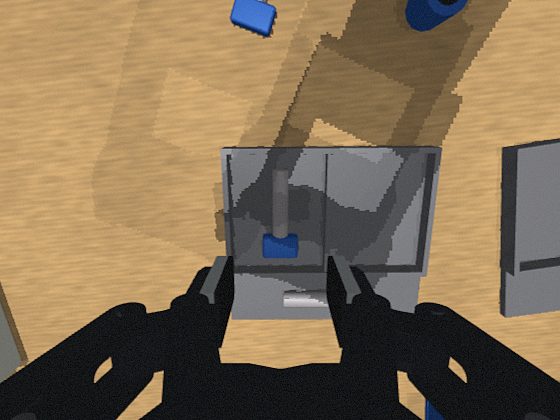

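Bolt 1 lies flat in the left bay at (280,215). Next is bolt 2.

Request:
{"method": "jog_arm", "body": {
  "targets": [
    [[6.5,-0.35,0],[0,0,2.3],50],
    [[6.5,-0.35,0],[0,0,2.3],50],
    [[6.5,-0.35,0],[0,0,2.3],50],
    [[6.5,-0.35,0.7],[0,0,2.3],50],
    [[6.5,-0.35,2],[0,0,2.3],50],
    [[6.5,-0.35,3],[0,0,2.3],50],
    [[6.5,-0.35,3],[0,0,2.3],50],
    [[6.5,-0.35,3],[0,0,2.3],50]
  ]
}}

```text
time: 8.85
tool_pos: [0.4452, -0.2409, 0.0447]
tool_rot: [-0.0, 0.211, 0.977, 0.0]
contact_force: [0.5, -0.2, -0.2]
gripper_width: 0.496
grasp_force: 0.0
```

```bash
python3 - <<'E'
from h import *
s=state(); im,d=grab_frame("wrist"); np.savez("w6.npz",im=im,d=d,p=s['tool_pos'],q=s['tool_rot'])
go(.4434,-.2404,.003,155.5)
c=cam("wrist",s)
for b,a,m in blobs(im,40,200): print(b.round(1),a,ray(c,b,.012)[0].round(4))
E
```

```text
shift [ 0.1  -0.01  1.7 ] turn [-0.    0.01  0.01] t 8.9
[487.8 222.2] 3380 [ 0.478  -0.1307  0.012 ]
[277.  284.9] 1395 [ 0.4648 -0.2515  0.012 ]
```

Request:
{"method": "jog_arm", "body": {
  "targets": [
    [[0.1,0,0.8],[0,0,0],50],
    [[0.1,0,1.5],[0,0,0],50],
    [[0.1,0,1.68],[0,0,0],50],
    [[0.1,0,1.68],[0,0,0],50],
    [[0.1,0,1.68],[0,0,0],0],
    [[0.1,0,1.68],[0,0,0],0],
    [[0.1,0,1.68],[0,0,0],0],
    [[0.1,0,1.68],[0,0,0],0]
  ]
}}

```text
time: 9.9
tool_pos: [0.4431, -0.2404, 0.0037]
tool_rot: [0.001, 0.211, 0.977, -0.0]
contact_force: [-1.5, 0.8, 5.3]
gripper_width: 0.104
grasp_force: 58.9
```

```bash
python3 - <<'E'
from h import *
for z in(.1,.02): go(.615,-.173,z,174)
E
```

```text
shift [-5.15  5.29 -3.84] turn [-0.    0.01 -2.3 ] t 9.9
shift [-5.15  5.29 -0.64] turn [-0.    0.01 -2.3 ] t 9.9
```

Request:
{"method": "jog_arm", "body": {
  "targets": [
    [[0,0,-2],[0,0,0],0],
    [[0,0,-3.8],[0,0,0],0],
    [[-2.5,2.6,-3.8],[0,0,-1],0],
    [[-5.15,5.3,-3.8],[0,0,-2.3],0],
    [[-5.15,5.3,-3.8],[0,0,-2.3],0],
    [[-5.15,5.3,-3.8],[0,0,-2.3],0],
    [[-5.15,5.3,-3.8],[0,0,-2.3],0],
    [[-5.15,5.3,-3.8],[0,0,-2.3],0]
  ]
}}

```text
time: 10.9
tool_pos: [0.6132, -0.1728, 0.0974]
tool_rot: [-0.0, 0.053, 0.999, 0.0]
contact_force: [0.3, -0.7, -1.1]
gripper_width: 0.106
grasp_force: 58.9
```

```bash
python3 - <<'E'
from h import *
for z in(.008,): go(.615,-.173,z,174)
print(state()['grasp_force'],state()['gripper_width'])
E
```

```text
shift [-0.07 -0.    3.58] turn [ 0.   -0.01 -0.01] t 10.9
58.853498697280884 0.10590971728142096
```

Request:
{"method": "jog_arm", "body": {
  "targets": [
    [[-0.05,0,1.5],[0,0,0],0],
    [[-0.05,0,2.8],[0,0,0],0],
    [[-0.05,0,3.3],[0,0,0],0],
    [[-0.05,0,3.5],[0,0,0],0],
    [[-0.05,0,3.5],[0,0,0],0],
    [[-0.05,0,3.5],[0,0,0],0],
    [[-0.05,0,3.5],[0,0,0],0]
  ]
}}

```text
time: 11.78
tool_pos: [0.6165, -0.1728, 0.0114]
tool_rot: [0.001, 0.052, 0.999, -0.0]
contact_force: [-0.2, -0.3, -0.1]
gripper_width: 0.11
grasp_force: 58.8
```

Request:
{"method": "jog_arm", "body": {
  "targets": [
    [[0,0,0.1],[0,0,0],0],
    [[0,0,0.1],[0,0,0],0],
    [[0,0,0.1],[0,0,0],0]
  ]
}}

```text
time: 12.15
tool_pos: [0.6158, -0.1725, 0.0078]
tool_rot: [0.0, 0.052, 0.999, -0.0]
contact_force: [-0.1, 0.6, -0.6]
gripper_width: 0.103
grasp_force: 58.8
```

Request:
{"method": "jog_arm", "body": {
  "targets": [
    [[0,0,0],[0,0,0],28],
    [[0,0,0],[0,0,0],28],
    [[0,0,0],[0,0,0],28],
    [[0,0,-1],[0,0,0],28],
    [[0,0,-2.5],[0,0,0],28],
    [[0,0,-4.5],[0,0,0],60],
    [[0,0,-4.5],[0,0,0],60],
    [[0,0,-4.5],[0,0,0],60]
  ]
}}

```text
time: 13.15
tool_pos: [0.6155, -0.1724, 0.1201]
tool_rot: [-0.0, 0.052, 0.999, 0.0]
contact_force: [0.6, -0.4, 0.2]
gripper_width: 0.6
grasp_force: 0.0
```

```bash
python3 - <<'E'
from h import *
for z in(.1,.055,.008): go(.4744,-.1337,z,180)
s=state(); im,d=grab_frame("wrist"); save("w7",im); c=cam("wrist",s)
for b,a,m in blobs(im,40,200): print(b.round(1),a,ray(c,b,.018)[0].round(4))
E
```

```text
shift [5.77 0.95 0.8 ] turn [ 0.   -0.   -0.75] t 13.15
shift [5.77 0.95 2.6 ] turn [ 0.   -0.   -0.75] t 13.15
shift [5.77 0.95 4.48] turn [ 0.   -0.   -0.75] t 13.15
[313.9  13.3] 958 [ 0.4821 -0.1358  0.018 ]
[184.2 245.3] 808 [ 0.632  -0.2488  0.018 ]
[279.8 245.7] 781 [ 0.6401 -0.1747  0.018 ]
[517.8 283.3] 1932 [0.6923 0.0129 0.018 ]
[263.6 298.3] 768 [ 0.6843 -0.1927  0.018 ]
[425.3 404.5] 1063 [ 0.806  -0.0599  0.018 ]
```

View pics/w7.png

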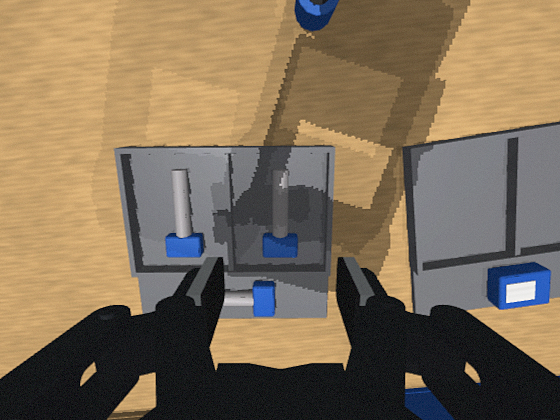

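Both bolts lie flat in their bays at (182,215) and (280,215). Next is the barrel, approached from above at z≈0.1.

Request:
{"method": "jog_arm", "body": {
  "targets": [
    [[5.75,0.95,0],[0,0,-0.75],80],
    [[5.75,0.95,0],[0,0,-0.75],80],
    [[5.75,0.95,0],[0,0,-0.75],80],
    [[5.75,0.95,0],[0,0,-0.75],80],
    [[5.75,0.95,0.8],[0,0,-0.75],80],
    [[5.75,0.95,1.6],[0,0,-0.75],80],
    [[5.75,0.95,1.6],[0,0,-0.75],80],
    [[5.75,0.95,1.6],[0,0,-0.75],80]
  ]
}}

```text
time: 14.2
tool_pos: [0.476, -0.1341, 0.0806]
tool_rot: [0.0, -0.0, 1.0, -0.0]
contact_force: [0.4, 0.2, -0.0]
gripper_width: 0.801
grasp_force: 0.0
```

```bash
python3 - <<'E'
from h import *
go(.4744,-.1337,.008,180)
s=state(); im,d=grab_frame("wrist"); c=cam("wrist",s)
b=max(blobs(im,40,200),key=lambda t:t[1]); ys,xs=np.where(b[2]); print(b[0],b[1],xs.min(),xs.max(),ys.min(),ys.max())
g=(im.sum(2)<110)&cv2.morphologyEx(b[2].astype(np.uint8),cv2.MORPH_CLOSE,np.ones((41,41),np.uint8)).astype(bool)
P=np.argwhere(g)[:,::-1]; print(len(P),ray(c,np.median(P,0),.036).round(4))
E
```

```text
shift [0.06 0.02 2.9 ] turn [-0.  0.  0.] t 14.2
[279.4526749  229.58230453] 1458 258 301 204 258
532 [[ 0.4739 -0.1342  0.036 ]]
```

Request:
{"method": "jog_arm", "body": {
  "targets": [
    [[0.06,0,1.2],[0,0,0],80],
    [[0.06,0,2.4],[0,0,0],80],
    [[0.06,0,2.8],[0,0,0],80],
    [[0.06,0,2.8],[0,0,0],0],
    [[0.06,0,2.8],[0,0,0],0],
    [[0.06,0,2.8],[0,0,0],0],
    [[0.06,0,2.8],[0,0,0],0],
    [[0.06,0,2.8],[0,0,0],0]
  ]
}}

```text
time: 15.25
tool_pos: [0.4753, -0.1345, 0.0122]
tool_rot: [0.002, -0.0, 1.0, -0.001]
contact_force: [-0.1, 0.4, 6.7]
gripper_width: 0.292
grasp_force: 59.1
```

```bash
python3 - <<'E'
from h import *
for z in(.13,.03): go(.628,.18,z,180)
E
```

```text
shift [-6.12 12.57 -4.71] turn [-0.01  0.02  0.  ] t 15.25
shift [-6.11 12.58 -0.71] turn [-0.01  0.02  0.  ] t 15.25
```

Request:
{"method": "jog_arm", "body": {
  "targets": [
    [[0,0,-2],[0,0,0],0],
    [[0,0,-4.7],[0,0,0],0],
    [[-2,4,-4.7],[0,0,0],0],
    [[-6.1,12.6,-4.7],[0,0,0],0],
    [[-6.1,12.6,-4.7],[0,0,0],0],
    [[-6.1,12.6,-4.7],[0,0,0],0],
    [[-6.1,12.6,-4.7],[0,0,0],0],
    [[-6.1,12.6,-4.7],[0,0,0],0]
  ]
}}

```text
time: 16.25
tool_pos: [0.6267, 0.184, 0.1277]
tool_rot: [0.0, -0.001, 1.0, 0.0]
contact_force: [0.1, -0.6, -0.1]
gripper_width: 0.298
grasp_force: 59.1
```

Request:
{"method": "jog_arm", "body": {
  "targets": [
    [[0,0,0],[0,0,0],0],
    [[0,0,0],[0,0,0],0],
    [[0,0,0],[0,0,0],0]
  ]
}}

```text
time: 16.62
tool_pos: [0.6258, 0.18, 0.1276]
tool_rot: [-0.0, 0.001, 1.0, -0.0]
contact_force: [-0.3, -0.8, 1.0]
gripper_width: 0.289
grasp_force: 59.1
```

```bash
python3 - <<'E'
from h import *
go(.628,.18,.017,180); s=state(); print(s['tool_pos'],s['gripper_width'])
im,d=grab_frame("wrist"); save("w8",im); np.savez("w8.npz",im=im,d=d,p=s['tool_pos'],q=s['tool_rot'])
E
```

```text
shift [-0.09  0.    4.42] turn [-0.   -0.   -0.01] t 16.62
[0.62576556 0.17997336 0.12761868] 0.28927304635866335
```

View pics/w8.png

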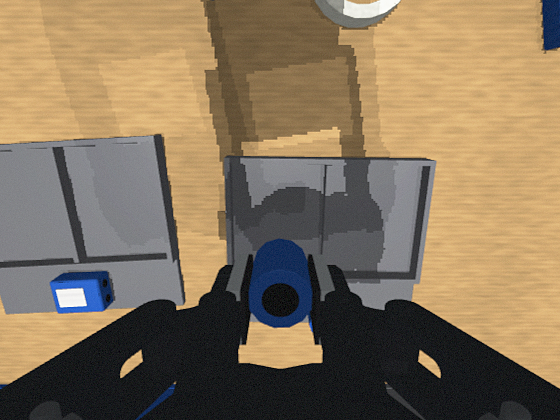

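The barrel is held upright over the left bay of the barrel tray, whose near corners are at (226,156) and (436,159). That agrees with the earlier estimate.

Request:
{"method": "jog_arm", "body": {
  "targets": [
    [[-0.05,0,1.5],[0,0,0],0],
    [[-0.05,0,3],[0,0,0],0],
    [[-0.05,0,3.8],[0,0,0],0],
    [[-0.05,0,4.2],[0,0,0],0],
    [[-0.05,0,4.38],[0,0,0],0],
    [[-0.05,0,4.38],[0,0,0],0],
    [[-0.05,0,4.38],[0,0,0],0],
    [[-0.05,0,4.38],[0,0,0],0]
  ]
}}

```text
time: 17.68
tool_pos: [0.6281, 0.1813, 0.0193]
tool_rot: [0.001, -0.0, 1.0, 0.0]
contact_force: [-0.3, 0.7, -0.8]
gripper_width: 0.297
grasp_force: 59.1
```

Request:
{"method": "jog_arm", "body": {
  "targets": [
    [[0,0,0],[0,0,0],0],
    [[0,0,0],[0,0,0],0]
  ]
}}

```text
time: 17.92
tool_pos: [0.6275, 0.1812, 0.0184]
tool_rot: [0.0, -0.0, 1.0, 0.0]
contact_force: [1.0, -0.6, -0.9]
gripper_width: 0.294
grasp_force: 59.1
```

Request:
{"method": "jog_arm", "body": {
  "targets": [
    [[0,0,0.07],[0,0,0],0],
    [[0,0,0.07],[0,0,0],0],
    [[0,0,0.07],[0,0,0],0]
  ]
}}

```text
time: 18.3
tool_pos: [0.6274, 0.1811, 0.0164]
tool_rot: [-0.0, 0.0, 1.0, -0.0]
contact_force: [0.4, 0.3, -0.5]
gripper_width: 0.298
grasp_force: 59.1
```

Request:
{"method": "jog_arm", "body": {
  "targets": [
    [[0,0,0],[0,0,0],44],
    [[0,0,0],[0,0,0],44],
    [[0,0,0],[0,0,0],44],
    [[0,0,-1],[0,0,0],44],
    [[0,0,-2.5],[0,0,0],44],
    [[0,0,-4.4],[0,0,0],60],
    [[0,0,-4.4],[0,0,0],60],
    [[0,0,-4.4],[0,0,0],60]
  ]
}}

```text
time: 19.3
tool_pos: [0.6273, 0.1811, 0.1264]
tool_rot: [-0.0, -0.0, 1.0, -0.0]
contact_force: [0.2, 0.3, 0.3]
gripper_width: 0.6
grasp_force: 0.0
```

```bash
python3 - <<'E'
from h import *
for z in(.13,.05,.004): go(.4828,.3821,z,194.2)
s=state(); im,d=grab_frame("wrist"); save("w9",im); c=cam("wrist",s)
for b,a,m in blobs(im,40,200): print(b.round(1),a,ray(c,b,.02)[0].round(4))
E
```

```text
shift [ 5.78  8.04 -0.14] turn [-0.   -0.   -1.77] t 19.3
shift [5.78 8.04 3.06] turn [-0.   -0.   -1.77] t 19.3
shift [5.78 8.04 4.9 ] turn [-0.   -0.   -1.77] t 19.3
[551.4  22.1] 744 [0.4948 0.3625 0.02  ]
[280.  214.2] 1005 [0.6277 0.1817 0.02  ]
[ 81.1 288.8] 1662 [0.6915 0.0178 0.02  ]
[322.2 309.8] 1227 [0.711  0.2171 0.02  ]
[135.6 403. ] 1147 [0.8075 0.0492 0.02  ]
```

View pics/w9.png

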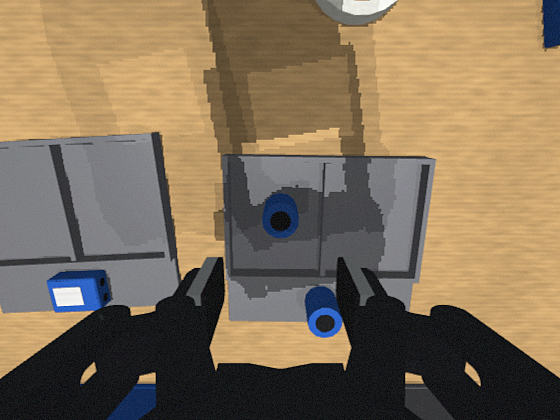

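The barrel stands upright at (280,214). Next is the far lock.

Request:
{"method": "jog_arm", "body": {
  "targets": [
    [[5.8,8.05,0],[0,0,-1.75],65],
    [[5.8,8.05,0],[0,0,-1.75],65],
    [[5.8,8.05,0],[0,0,-1.75],65],
    [[5.8,8.05,0],[0,0,-1.75],65],
    [[5.8,8.05,1.5],[0,0,-1.75],65],
    [[5.8,8.05,3],[0,0,-1.75],65],
    [[5.8,8.05,3],[0,0,-1.75],65],
    [[5.8,8.05,3],[0,0,-1.75],65]
  ]
}}

```text
time: 20.35
tool_pos: [0.4827, 0.3823, 0.0518]
tool_rot: [-0.0, -0.122, 0.993, -0.0]
contact_force: [0.5, -0.7, 0.5]
gripper_width: 0.649
grasp_force: 0.0
```

Request:
{"method": "jog_arm", "body": {
  "targets": [
    [[0,0,0],[0,0,0],65],
    [[0,0,0],[0,0,0],65]
  ]
}}

```text
time: 20.6
tool_pos: [0.4835, 0.3828, 0.0533]
tool_rot: [0.001, -0.122, 0.993, 0.001]
contact_force: [-1.0, 0.5, -1.0]
gripper_width: 0.651
grasp_force: 0.0
```

```bash
python3 - <<'E'
from meas import *
go(.4828,.3821,.004,194.2)
s=state(); im,d=grab_frame("wrist"); c=cam("wrist",s)
for b,a,m in blobs(im,40,200): 
    p=ray(c,b,.018)[0]
    if p[0]<.6: print(b.round(1),a,p.round(4))
E
```

```text
shift [ 0.04 -0.02  1.97] turn [ 0.01  0.02 -0.03] t 20.6
[281.4 242.6] 2499 [0.4808 0.3836 0.018 ]
[535.8 345.4] 1294 [0.5086 0.5534 0.018 ]
[427.  400.2] 1455 [0.5643 0.5028 0.018 ]
```

Request:
{"method": "jog_arm", "body": {
  "targets": [
    [[0.04,0,0.9],[0,0,0],65],
    [[0.04,0,1.7],[0,0,0],65],
    [[0.04,0,1.9],[0,0,0],65],
    [[0.04,0,1.9],[0,0,0],0],
    [[0.04,0,1.9],[0,0,0],0],
    [[0.04,0,1.9],[0,0,0],0],
    [[0.04,0,1.9],[0,0,0],0],
    [[0.04,0,1.9],[0,0,0],0]
  ]
}}

```text
time: 21.65
tool_pos: [0.482, 0.3824, 0.0047]
tool_rot: [0.001, -0.122, 0.993, 0.0]
contact_force: [-0.2, 0.5, 2.6]
gripper_width: 0.334
grasp_force: 62.3
```

```bash
python3 - <<'E'
from h import *
for z in(.13,.03): go(.614,.043,z,182)
E
```

```text
shift [ -1.85 -14.45  -5.01] turn [0.   0.01 1.5 ] t 21.65
shift [ -1.84 -14.45  -1.01] turn [0.   0.01 1.5 ] t 21.65
```

Request:
{"method": "jog_arm", "body": {
  "targets": [
    [[0,0,-2],[0,0,0],0],
    [[0,0,-4.5],[0,0,0],0],
    [[-0.5,-3.5,-5],[0,0,0.5],0],
    [[-1.85,-14.45,-5],[0,0,1.5],0],
    [[-1.85,-14.45,-5],[0,0,1.5],0],
    [[-1.85,-14.45,-5],[0,0,1.5],0],
    [[-1.85,-14.45,-5],[0,0,1.5],0],
    [[-1.85,-14.45,-5],[0,0,1.5],0]
  ]
}}

```text
time: 22.65
tool_pos: [0.6141, 0.0405, 0.129]
tool_rot: [0.0, -0.017, 1.0, -0.0]
contact_force: [-0.5, 0.4, -1.0]
gripper_width: 0.334
grasp_force: 62.0
```

Request:
{"method": "jog_arm", "body": {
  "targets": [
    [[0,0,0],[0,0,0],0],
    [[0,0,0],[0,0,0],0],
    [[0,0,0],[0,0,0],0]
  ]
}}

```text
time: 23.02
tool_pos: [0.6132, 0.0441, 0.1288]
tool_rot: [-0.0, -0.018, 1.0, 0.0]
contact_force: [0.8, -0.4, -1.3]
gripper_width: 0.336
grasp_force: 62.0
```

```bash
python3 - <<'E'
from h import *
go(.614,.043,.0095,182); s=state(); print(s['tool_pos'],s['gripper_width'])
im,d=grab_frame("wrist"); save("w10",im); np.savez("w10.npz",im=im,d=d,p=s['tool_pos'],q=s['tool_rot'])
E
```

```text
shift [-0.03 -0.05  4.77] turn [ 0.   -0.    0.01] t 23.02
[0.61319047 0.04409472 0.12875983] 0.3357498318360026
```

View pics/w10.png

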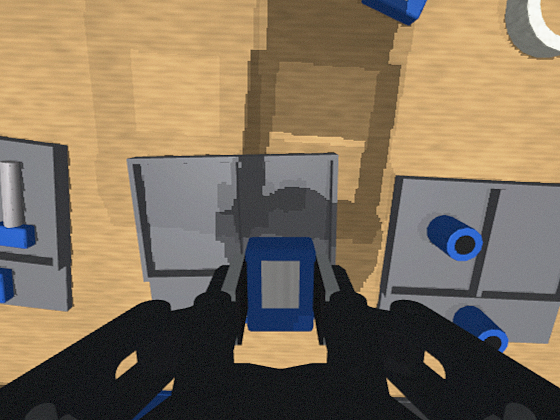

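The lock is held over the right bay of the lock tray, whose near corners are at (128,157) and (338,152).

```bash
python3 - <<'E'
from meas import *
i,d,c=ld("w10"); p=ray(c,[(128,157),(338,152)],.018)[:,:2]; v=p[1]-p[0]; u=v/np.hypot(*v); o=p.mean(0)+.051*np.array([u[1],-u[0]])
print(p,np.hypot(*v),o-.039*u,o+.039*u,np.degrees(np.arctan2(-v[0],v[1])))
E
```

```text
[[ 0.5744291  -0.07090928]
 [ 0.56495082  0.08634622]] 0.1575408855045826 [ 0.62294397 -0.02814252] [0.61825118 0.04971618] 3.4492210862973747
```

```bash
python3 - <<'E'
from meas import *
for n in("w2","w8","w10"):
    i,d,c=ld(n); f,cx,cy,A,o=c; v,u=np.mgrid[:420,:560]
    P=o+np.stack([(u-cx)/f*d,(v-cy)/f*d,d],-1)@A.T; P=P[(d>0)]
    m=(P[:,0]>.575)&(P[:,0]<.605)&(abs(P[:,1]-.0)<.11)&(P[:,2]>.0145)&(P[:,2]<.022)
    y=P[m,1]; hst,e=np.histogram(y,np.arange(-.11,.11,.002)); print(n,[(round(e[k]+.001,3),int(hst[k])) for k in range(len(hst)) if hst[k]>10])
E
```

```text
w2 [(np.float64(-0.073), 23), (np.float64(-0.071), 31), (np.float64(-0.069), 31), (np.float64(0.005), 13), (np.float64(0.007), 25), (np.float64(0.009), 22), (np.float64(0.083), 34), (np.float64(0.085), 32), (np.float64(0.087), 26)]
w8 [(np.float64(-0.025), 11), (np.float64(0.005), 20), (np.float64(0.007), 84), (np.float64(0.009), 82), (np.float64(0.011), 15), (np.float64(0.083), 24), (np.float64(0.085), 99), (np.float64(0.087), 115), (np.float64(0.089), 24)]
w10 [(np.float64(-0.073), 28), (np.float64(-0.071), 94), (np.float64(-0.069), 118), (np.float64(-0.067), 33), (np.float64(-0.065), 11), (np.float64(-0.063), 14), (np.float64(-0.061), 17), (np.float64(-0.059), 14), (np.float64(-0.057), 16), (np.float64(-0.055), 12), (np.float64(-0.053), 12), (np.float64(-0.051), 15), (np.float64(-0.049), 13), (np.float64(-0.047), 14), (np.float64(-0.045), 14), (np.float64(-0.043), 11), (np.float64(-0.041), 11), (np.float64(-0.039), 11), (np.float64(0.005), 22), (np.float64(0.007), 78), (np.float64(0.009), 74), (np.float64(0.083), 36), (np.float64(0.085), 103), (np.float64(0.087), 80)]
```

Request:
{"method": "jog_arm", "body": {
  "targets": [
    [[-0.1,0.15,0.5],[0,0,0],0],
    [[-0.1,0.15,2],[0,0,0],0],
    [[-0.1,0.15,3.5],[0,0,0],0],
    [[-0.1,0.15,4.3],[0,0,0],0],
    [[-0.1,0.15,4.65],[0,0,0],0],
    [[-0.1,0.15,4.65],[0,0,0],0],
    [[-0.1,0.15,4.65],[0,0,0],0],
    [[-0.1,0.15,4.65],[0,0,0],0]
  ]
}}

```text
time: 24.08
tool_pos: [0.6173, 0.0466, 0.0143]
tool_rot: [0.001, -0.017, 1.0, -0.0]
contact_force: [-0.2, -0.4, 0.2]
gripper_width: 0.33
grasp_force: 62.0
```

Request:
{"method": "jog_arm", "body": {
  "targets": [
    [[0,0,0],[0,0,0],0],
    [[0,0,0],[0,0,0],0]
  ]
}}

```text
time: 24.32
tool_pos: [0.6163, 0.0466, 0.0131]
tool_rot: [0.0, -0.017, 1.0, -0.0]
contact_force: [-0.7, 0.1, -1.3]
gripper_width: 0.332
grasp_force: 62.0
```

Request:
{"method": "jog_arm", "body": {
  "targets": [
    [[0,0,0.15],[0,0,0],0],
    [[0,0,0.15],[0,0,0],0],
    [[0,0,0.15],[0,0,0],0]
  ]
}}

```text
time: 24.7
tool_pos: [0.6159, 0.0466, 0.0088]
tool_rot: [-0.0, -0.017, 1.0, 0.0]
contact_force: [-0.3, -0.1, -0.2]
gripper_width: 0.328
grasp_force: 62.0
```

Request:
{"method": "jog_arm", "body": {
  "targets": [
    [[0,0,0],[0,0,0],41],
    [[0,0,0],[0,0,0],41],
    [[0,0,0],[0,0,0],41],
    [[0,0,-1],[0,0,0],41],
    [[0,0,-2.5],[0,0,0],41],
    [[0,0,-4.6],[0,0,0],65],
    [[0,0,-4.6],[0,0,0],65],
    [[0,0,-4.6],[0,0,0],65]
  ]
}}

```text
time: 25.7
tool_pos: [0.6159, 0.0467, 0.1238]
tool_rot: [-0.0, -0.017, 1.0, -0.0]
contact_force: [0.7, -0.3, 0.1]
gripper_width: 0.652
grasp_force: 0.0
```

```bash
python3 - <<'E'
from h import *
for z in(.13,.05): go(.4527,.1232,z,249.5)
s=state(); im,d=grab_frame("wrist"); c=cam("wrist",s)
for b,a,m in blobs(im,40,200): 
    p=ray(c,b,.02)[0]
    if p[0]<.67: print(b.round(1),a,p.round(4))
E
```

```text
shift [ 6.42  3.29 -0.25] turn [ 0.   -0.   -8.44] t 25.7
shift [6.42 3.29 2.95] turn [ 0.   -0.   -8.44] t 25.7
[400.3   6. ] 542 [0.4721 0.1207 0.02  ]
[279.9 215.9] 1410 [0.617  0.0472 0.02  ]
[453.4 234.8] 1527 [0.6276 0.1828 0.02  ]
[ 13.2 235.2] 584 [ 0.6399 -0.1597  0.02  ]
```

Request:
{"method": "jog_arm", "body": {
  "targets": [
    [[6.4,3.3,0],[0,0,-8.45],65],
    [[6.4,3.3,0],[0,0,-8.45],65],
    [[6.4,3.3,0],[0,0,-8.45],65],
    [[6.4,3.3,0],[0,0,-8.45],65],
    [[6.4,3.3,0],[0,0,-8.45],65],
    [[6.4,3.3,0],[0,0,-8.45],65],
    [[6.4,3.3,0],[0,0,-8.45],65],
    [[6.4,3.3,1.5],[0,0,-8.45],65]
  ]
}}

```text
time: 26.75
tool_pos: [0.455, 0.1237, 0.0874]
tool_rot: [0.002, -0.571, 0.821, -0.001]
contact_force: [-0.1, 0.9, -0.3]
gripper_width: 0.654
grasp_force: 0.0
```

Request:
{"method": "jog_arm", "body": {
  "targets": [
    [[0,0,0.5],[0,0,0],65],
    [[0,0,1],[0,0,0],65],
    [[0,0,1],[0,0,0],65],
    [[0,0,1],[0,0,0],65]
  ]
}}

```text
time: 27.25
tool_pos: [0.454, 0.1236, 0.0624]
tool_rot: [0.001, -0.571, 0.821, -0.0]
contact_force: [-0.7, 0.4, -0.1]
gripper_width: 0.65
grasp_force: 0.0
```

```bash
python3 - <<'E'
from meas import *
go(.4527,.1232,.004,249.5)
s=state(); print(s['tool_pos']); im,d=grab_frame("wrist"); c=cam("wrist",s); save("w11",im)
for b,a,m in blobs(im,40,200): 
    p=ray(c,b,.018)[0]
    if p[0]<.57: print(b.round(1),a,p.round(4))
E
```

```text
shift [0.04 0.05 2.33] turn [-0.01  0.    0.01] t 27.25
[0.45402999 0.1236077  0.06236264]
[277.7 230.5] 2295 [0.4524 0.1179 0.018 ]
```

View pics/w11.png

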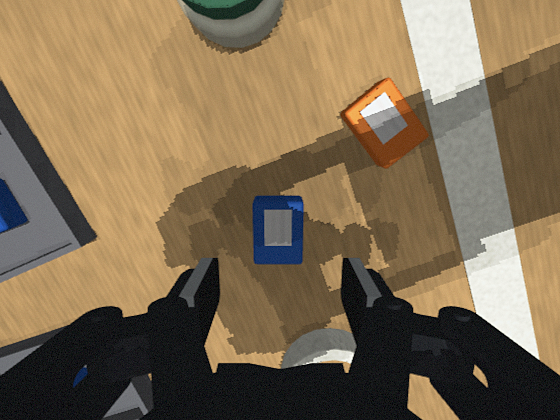

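The lock is centred between the fingers at (278,230), with the orange decoy and the jar clear. Picking it up.

Request:
{"method": "jog_arm", "body": {
  "targets": [
    [[0.1,0,1.1],[0,0,0],65],
    [[0.1,0,2],[0,0,0],65],
    [[0.1,0,2.28],[0,0,0],65],
    [[0.1,0,2.28],[0,0,0],65],
    [[0.1,0,2.28],[0,0,0],0],
    [[0.1,0,2.28],[0,0,0],0],
    [[0.1,0,2.28],[0,0,0],0],
    [[0.1,0,2.28],[0,0,0],0]
  ]
}}

```text
time: 28.3
tool_pos: [0.4539, 0.1214, 0.0061]
tool_rot: [0.001, -0.571, 0.821, -0.001]
contact_force: [-0.2, 0.6, 6.4]
gripper_width: 0.335
grasp_force: 60.6
```

```bash
python3 - <<'E'
from h import *
for z in(.13,): go(.62,-.030,z,182.7)
E
```

```text
shift [ 3.35 -8.35 -4.94] turn [-0.01  0.02  8.36] t 28.3
```

Request:
{"method": "jog_arm", "body": {
  "targets": [
    [[0,0,-2],[0,0,0],0],
    [[0,0,-4.9],[0,0,0],0],
    [[1,-2,-4.9],[0,0,1],0],
    [[3.35,-8.35,-4.9],[0,0,8.35],0],
    [[3.35,-8.35,-4.9],[0,0,8.35],0],
    [[3.35,-8.35,-4.9],[0,0,8.35],0],
    [[3.35,-8.35,-4.9],[0,0,8.35],0],
    [[3.35,-8.35,-4.9],[0,0,8.35],0]
  ]
}}

```text
time: 29.3
tool_pos: [0.619, -0.0307, 0.1264]
tool_rot: [-0.001, -0.065, 0.998, 0.0]
contact_force: [-1.0, -0.4, 0.2]
gripper_width: 0.333
grasp_force: 59.9
```

Request:
{"method": "jog_arm", "body": {
  "targets": [
    [[0,0,0],[0,0,0],0],
    [[0,0,0],[0,0,0],0],
    [[0,0,0],[0,0,0],0],
    [[0,0,0],[0,0,0],0],
    [[0,0,0],[0,0,0],0]
  ]
}}

```text
time: 29.92
tool_pos: [0.619, -0.03, 0.1271]
tool_rot: [0.0, -0.069, 0.998, -0.0]
contact_force: [0.1, -0.2, 0.1]
gripper_width: 0.334
grasp_force: 59.9
```

```bash
python3 - <<'E'
from h import *
s=state(); im,d=grab_frame("wrist"); c=cam("wrist",s)
f,cx,cy,A,o=c; v,u=np.mgrid[:420,:560]
P=o+np.stack([(u-cx)/f*d,(v-cy)/f*d,d],-1)@A.T; P=P[(d>0)]
m=(P[:,0]>.58)&(P[:,0]<.605)&(abs(P[:,1])<.11)&(P[:,2]>.0145)&(P[:,2]<.022)
hst,e=np.histogram(P[m,1],np.arange(-.11,.11,.002)); print([(float(round(e[k]+.001,3)),int(hst[k])) for k in range(len(hst)) if hst[k]>15])
go(.62,-.030,.0105,182.7); print(s['tool_pos'],s['gripper_width'])
E
```

```text
[(-0.073, 19), (-0.071, 84), (-0.069, 77), (0.005, 22), (0.007, 65), (0.009, 56), (0.031, 17), (0.033, 25), (0.035, 17), (0.037, 23), (0.039, 24), (0.041, 26), (0.043, 20), (0.045, 25), (0.047, 21), (0.049, 21), (0.051, 20), (0.053, 26), (0.055, 18), (0.057, 22), (0.059, 23), (0.083, 52), (0.085, 86), (0.087, 70)]
shift [-0.04 -0.    4.66] turn [-0.    0.    0.65] t 29.98
[ 0.61895631 -0.03001443  0.1271441 ] 0.3337046615975143
```

Request:
{"method": "jog_arm", "body": {
  "targets": [
    [[-0.04,0,0.5],[0,0,0.65],0],
    [[-0.04,0,2],[0,0,0.65],0],
    [[-0.04,0,3.5],[0,0,0.65],0],
    [[-0.04,0,4.3],[0,0,0.65],0],
    [[-0.04,0,4.6],[0,0,0.65],0],
    [[-0.04,0,4.6],[0,0,0.65],0],
    [[-0.04,0,4.6],[0,0,0.65],0],
    [[-0.04,0,4.6],[0,0,0.65],0]
  ]
}}

```text
time: 30.98
tool_pos: [0.621, -0.0301, 0.0135]
tool_rot: [0.001, -0.023, 1.0, -0.0]
contact_force: [0.4, 0.1, -0.4]
gripper_width: 0.333
grasp_force: 59.9
```

Request:
{"method": "jog_arm", "body": {
  "targets": [
    [[0,0,0],[0,0,0],0],
    [[0,0,0],[0,0,0],0]
  ]
}}

```text
time: 31.22
tool_pos: [0.6201, -0.03, 0.0124]
tool_rot: [0.0, -0.023, 1.0, -0.0]
contact_force: [-0.4, -0.9, -0.8]
gripper_width: 0.331
grasp_force: 59.9
```

Request:
{"method": "jog_arm", "body": {
  "targets": [
    [[0,0,0.09],[0,0,0],0],
    [[0,0,0.09],[0,0,0],0],
    [[0,0,0.09],[0,0,0],0]
  ]
}}

```text
time: 31.6
tool_pos: [0.6202, -0.03, 0.0102]
tool_rot: [0.0, -0.023, 1.0, -0.0]
contact_force: [-1.3, 0.4, 3.4]
gripper_width: 0.334
grasp_force: 60.2
```

Contact is 3.4 N, so the lock is on the floor. Releasing.

Request:
{"method": "jog_arm", "body": {
  "targets": [
    [[0,0,0],[0,0,0],41],
    [[0,0,0],[0,0,0],41],
    [[0,0,0],[0,0,0],41],
    [[0,0,-1],[0,0,0],41],
    [[0,0,-2.5],[0,0,0],41],
    [[0,0,-5],[0,0,0],65],
    [[2,0,-7],[0,0,0],65],
    [[2,0,-7],[0,0,0],65]
  ]
}}

```text
time: 32.6
tool_pos: [0.5709, -0.0326, 0.1897]
tool_rot: [0.004, -0.023, 1.0, -0.001]
contact_force: [-0.3, -0.3, 0.2]
gripper_width: 0.652
grasp_force: 0.0
```

Request:
{"method": "jog_arm", "body": {
  "targets": [
    [[1,0,-1],[0,0,0],65],
    [[1,0,-1],[0,0,0],65],
    [[1,0,-1],[0,0,0],65]
  ]
}}

```text
time: 32.98
tool_pos: [0.5449, -0.0334, 0.2081]
tool_rot: [-0.001, -0.023, 1.0, 0.0]
contact_force: [-0.1, -0.5, -0.6]
gripper_width: 0.647
grasp_force: 0.0
```

```bash
python3 - <<'E'
from h import *
im,d=grab_frame("wrist"); save("w12",im); print(state()['tool_pos'])
E
```

```text
[ 0.54485694 -0.03331914  0.20781571]
```

View pics/w12.png

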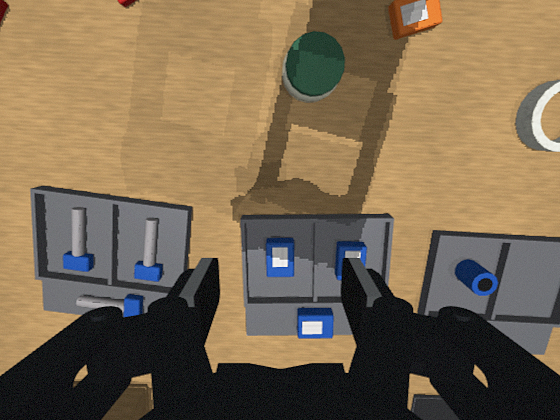

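The final view shows the bolts at (78,240) and (149,250), the locks at (280,257) and (351,258), and the barrel upright at (477,278). All are in their bays, and the jar and tape have not moved.

```bash
python3 -c "
from plant import *
print(job_done())"
```

```text
the job is handed in; nothing more can be done
None
```

I sorted all five parts into their matching trays, one to a bay (bolts and locks flat, barrel upright), left the jar, tape and look-alikes alone, and handed the job in at about 33 s.

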